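# Build up the heel of an upturned boot from the parts bin

### The job

The brown boot stands upside down on its block, waiting for a new heel. From the compartmented bin take the brown stacked-leather heel block and set it flat on the bare heel seat of the sole, its rounded end flush with the rounded back of the boot and its flat end towards the toe; let go of it, then lay the thin black rubber cap on top of it, same way round and flush with it. Leave the other bin parts in their places and do not push the polish tin, brush, bottle or jar about.

Things in the scene. Friction and masses are not known exactly. Their poses are not given: they have to be found in the camera images.
- bin: open pale wooden bin fixed to the bench, 239 (x) x 299 (y) x 40 high, walls and floor 5 thick, cross walls making four compartments 112 (x) x 142 (y) inside, one part lying in each. Origin: centre of the underside; inner floor 5 above it. Compartment centres at x = +-58.5, y = +-73.5. Bin and boot may swap sides; any part may be in any compartment
- brown_heel: WANTED heel block, brown stacked leather with darker seams, 30 high, about 90 g; D outline 64 long x 56 wide, half-round end (radius 28) at its -x, flat end at +x, straight parallel sides 36 long (x from -4 to +32); z up. Origin: centre of the underside. Lies the right way up, rounded end roughly towards the robot
- brown_heel_back (a point): on brown_heel's underside, middle of the rounded end (32 behind its origin)
- brown_heel_front (a point): on brown_heel's underside, middle of the flat end (32 ahead of its origin)
- black_cap: WANTED thin black rubber cap (top piece), 14 thick, about 35 g; D outline 64 long x 56 wide, half-round end (radius 28) at its -x, flat end at +x, straight parallel sides 36 long (x from -4 to +32); z up. Origin: centre of the underside
- black_cap_back (a point): on black_cap's underside, middle of the rounded end
- black_cap_front (a point): on black_cap's underside, middle of the flat end
- pale_heel: not wanted: pale tan wooden heel block, 30 high; D outline 64 long x 56 wide, half-round end (radius 28) at its -x, flat end at +x, straight parallel sides 36 long (x from -4 to +32); z up. Origin: centre of the underside
- cream_cap: not wanted: cream rubber cap, 14 thick; D outline 64 long x 56 wide, half-round end (radius 28) at its -x, flat end at +x, straight parallel sides 36 long (x from -4 to +32); z up. Origin: centre of the underside
- boot: burgundy boot upside down on a fixed wooden block 170 x 130 x 22, immovable, sole 265 long. Origin: at bench level under the centre of the heel seat; x to the toe, z up. Seat level, 150 above the bench; the sole there is 60 wide, flat from 34 behind to 47 ahead of the origin, then rises to the black forefoot sole, 192 above the bench from 109 ahead on (98 wide)
- seat (a point): centre of the bare tan heel seat, on its surface (150 above the bench): brown_heel's origin belongs here, axes as the boot
- seat_back (a point): on the seat, where the middle of the heel's rounded end belongs (32 behind the seat's centre)
- seat_front (a point): on the seat, where the middle of the heel's flat end belongs (32 towards the toe)
- tin: bystander: black polish tin, 72 diameter, 24 high; origin centre of underside
- brush: bystander: wooden shoe brush with dark bristles down, 170 x 52 x 45 high; origin centre of underside, x lengthwise
- dye: bystander: amber bottle, 68 diameter, 150 high; origin centre of underside
- jar: bystander: clear jar with red cap, 72 diameter, 100 high; origin centre of underside
Mind the look-alikes: they are no part of the job. Leave any green or pink look-alike of the black_cap alone.

How it is judged:
By the outcome, as a careful person would: the job done as asked, in the order asked, and still so for the second after the job is handed in, with the robot touching nothing.
It also fails if it takes over 64 s, if anything falls off the work surface, if the arm or the gripper's body presses on something with over 40 N, if the wrist force passes 120 N, or if a joint passes its speed limit or range.

### The arm

A 7-joint arm with a two-finger parallel gripper is mounted at the origin on the work surface. World frame = base frame: x ahead of the robot, y to its left, z up, the work surface at z = 0. Lengths are in m, angles in rad, forces in N, time in s.
With the tool pointing down it reaches from about 0.4 to 0.85 m from the base axis. Payload 10.4 kg.
Tool frame: the origin (TCP) lies at the very end of the fingers, on their centre line; the grasp point (between the pads) lies 19 mm behind it; z points along the fingers, y is the line along which they close (so a half turn about z gives the same grasp; the last joint's range is limited). The gripper opens to 87 mm and grips with 3 to 60 N. Pads are 19 mm wide; open, the fingers measure 117 mm over their backs; the gripper's body (75 mm by 190 mm) begins 51 mm behind the grasp point.
Start: joints at [-1.359, 0.332, -0.065, 1.46, 0.022, 1.35, -0.088], TCP at [0.145, 0.608, 0.223] pointing down, gripper open.
Joint ranges: [-2.6, 2.6], [-0.5, 2.12], [-1.47, 1.34], [0.16, 2.42], [-1.27, 4.41], [0.06, 2.06], [-2.6, 2.6]. Speed limits (rad/s): [2.22, 2.22, 2.79, 2.79, 3.14, 3.14, 3.14].

### API

Orientations are given as a rotation vector (axis times angle).
In Python, from rig import env gives the robot as it stands. The module is installed in compiled form; this text tells all that it offers.
- The arm moves only by the tool apply_moves, never from a script. Its argument "plan" is a list of rows, each a list of 3 entries, a list of its own where there are three numbers: the finger opening in m, from 0 to 0.087, then the shift along the tool's x, y, z in m, then the turn about the tool's z in rad. In form: [[fingers, [x, y, z], spin], ...]. A call has 1 to 10 rows; each row is the pose to reach, as a shift and turn from the pose commanded when the call began, along the tool's axes at that moment; what a row does not reach only later rows make up. A row lasts 1/10 s, in which the tool goes at most 50 mm and 8.59 degrees, less where a joint would pass 70% of its speed; a pose out of reach is approached as far as the arm can. A call with a gripper value outside its range is refused whole. The fingers move at their own pace and stop on an object; the grip force is fixed at half the most. Time passes only in rows, so rows that repeat a pose let the fingers close. It gives the time, the measured TCP pose, the force, the opening and the grip force at its end, in the units of the state.
- env.get_state(): the state, without advancing time (a new reading comes with each control period).
- env.capture(name): name is "scene" or "side" or "wrist"; returns the picture (480x640x3 uint8, blue, green, red); there is no depth.
- env.camera_info(name): a dict with "mtx" (3x3 intrinsics, pixels), "dist" ([k1, k2, p1, p2, k3] as OpenCV has them; the pictures are not rectified), "pose" (4x4, takes a point from camera to world coordinates). Camera axes: x right, y up, looking along -z (the intrinsics and any distortion apply to the point x, -y, -z); pixel columns grow to the right and rows downward; lengths in m; the calibration is good to about 2 mm. A picture is of the moment at which its call begins: read the wrist's pose just before it. camera_info takes no time and is no camera call; for the wrist camera it gives the pose at the moment of the call.
- env.job_done(): hands the job in; it is judged then, once.
Trained networks look in the newest picture that a camera, given by its name, has taken for a name from the list of things; names that differ only in an ending like _2 or _b are one class to them, and where a whole thing is asked for, a point or a joint stands for the part that bears it (a point fixed in the world has none). Each returns a list of dicts, best first, with "confidence" (0 to 1); they miss things now and then, are a little off and sometimes report something else, mostly with a low value. They report only what shows in the picture. A call takes as long as a camera call. They do not tell look-alikes from the thing itself.
- env.spot_in(camera, thing): "box" ([centre column, centre row, width, height] in pixels, round what is visible of it).
- env.silhouettes(camera, thing): "mask" (480x640 bool, what is visible of it) and "box" ([centre column, centre row, width, height] in pixels, round what is visible of it).
- env.mark_of(camera, thing): "location" ([column, row] in pixels: a listed point, or the origin of a listed thing).
The state is a dict: "t": time; "q": joint angles; "qvel": joint speeds; "tau": joint torques, N m; "tcp_pos": TCP position; "tool_rot": TCP orientation; "force": force on the tool from outside, world axes, zero at the start; "moment": the same for the moment, N m; "grip_width": finger opening in m; "finger_force": force on a finger pad.
Only numpy, scipy, OpenCV 4.12 (cv2) and the standard library are available. Lean on these libraries where they do the work, as an engineer would, in place of code of your own. Each camera call takes 0.05 s, during which the arm holds its last target. There are 200 camera calls.

## Working session

There is one attempt and no reset: what is moved stays moved. The work goes in short steps, Python scripts to look and compute and a tool call to move; the robot and the scene stay as the last step left them, time stands still between calls to the robot, and variables do not carry over. Pictures are saved under pics/ and viewed, at most 10 in all, crops included, and the job is handed in when it is done.

Besides the shell and the picture viewer there is one more tool, called after "Emit:" as name([rows], argument=value, ...), one row to a line, values as JSON. apply_moves: Moves the arm, as the interface text tells. Its arguments: {"type":"object","properties":{"plan":{"type":"array"}},"required":["plan"]}

```bash
mkdir -p pics; python3 - <<'E'
from rig import env
import cv2,numpy as np
s=env.get_state();print(s['t'],s['tcp_pos'],s['tool_rot'],s['grip_width'])
for c in("scene","side"):
    im=env.capture(c);cv2.imwrite(f"pics/{c}0.png",im)
    i=env.camera_info(c);print(c,np.round(i['pose'],3).tolist(),np.round(i['mtx'],1).tolist(),i['dist'])
    for n in("brown_heel","black_cap","pale_heel","cream_cap","bin","seat","seat_back","seat_front","boot","brown_heel_back","brown_heel_front","black_cap_back","black_cap_front"):
        print(n,[(round(d['confidence'],2),np.round(d['location']).tolist()) for d in env.mark_of(c,n)][:3])
E
```

```text
0.0 [0.14529238 0.60746744 0.22172885] [-3.67869535e-01 -3.11986837e+00  2.29815761e-03] 0.087026284156068
scene [[-0.206, -0.791, 0.576, 1.222], [0.978, -0.157, 0.136, 0.143], [-0.017, 0.591, 0.806, 1.051], [0.0, 0.0, 0.0, 1.0]] [[540.7, 0.0, 320.0], [0.0, 540.7, 242.2], [0.0, 0.0, 1.0]] [-0.13028507  0.          0.          0.          0.        ]
brown_heel [(0.94, [292.0, 232.0])]
black_cap [(0.96, [231.0, 319.0]), (0.89, [225.0, 267.0]), (0.83, [184.0, 194.0])]
pale_heel [(0.82, [235.0, 228.0]), (0.74, [216.0, 276.0])]
cream_cap [(0.92, [284.0, 274.0])]
bin [(0.63, [254.0, 248.0]), (0.56, [430.0, 245.0])]
seat [(0.82, [434.0, 245.0]), (0.38, [429.0, 238.0])]
seat_back [(0.92, [434.0, 238.0]), (0.51, [418.0, 284.0]), (0.28, [220.0, 280.0])]
seat_front [(0.91, [423.0, 258.0])]
boot [(0.69, [416.0, 281.0]), (0.62, [289.0, 241.0])]
brown_heel_back [(0.96, [298.0, 225.0])]
brown_heel_front [(0.61, [284.0, 241.0])]
black_cap_back [(0.9, [130.0, 301.0]), (0.82, [244.0, 314.0]), (0.74, [288.0, 201.0])]
black_cap_front [(0.97, [305.0, 181.0]), (0.66, [216.0, 277.0]), (0.64, [220.0, 331.0
[... 245 characters left out ...]
rown_heel [(0.7, [294.0, 292.0])]
black_cap [(0.91, [432.0, 385.0]), (0.89, [412.0, 302.0]), (0.82, [277.0, 418.0])]
pale_heel [(0.89, [302.0, 343.0])]
cream_cap [(0.91, [347.0, 279.0]), (0.51, [294.0, 294.0]), (0.28, [327.0, 312.0])]
bin [(0.7, [327.0, 312.0]), (0.7, [295.0, 295.0])]
seat [(0.87, [313.0, 154.0])]
seat_back [(0.74, [424.0, 251.0]), (0.62, [304.0, 151.0])]
seat_front [(0.69, [333.0, 152.0])]
boot [(0.79, [317.0, 199.0])]
brown_heel_back [(0.71, [276.0, 290.0])]
brown_heel_front [(0.84, [311.0, 293.0])]
black_cap_back [(0.97, [343.0, 333.0]), (0.93, [254.0, 308.0]), (0.86, [440.0, 403.0])]
black_cap_front [(0.88, [284.0, 430.0]), (0.81, [369.0, 332.0]), (0.76, [225.0, 303.0])]
```

View pics/scene0.png

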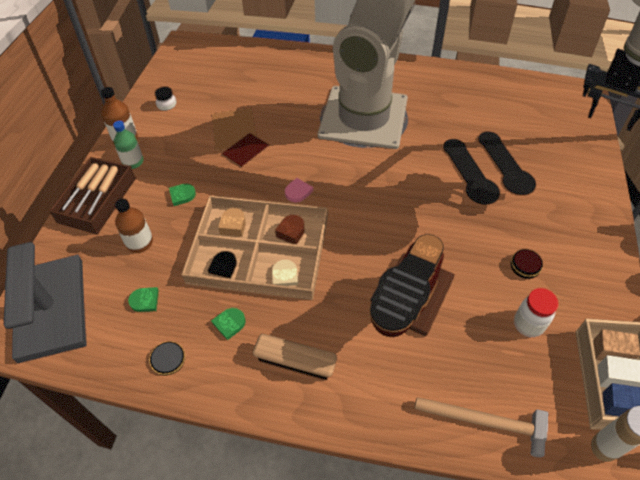

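View pics/side0.png

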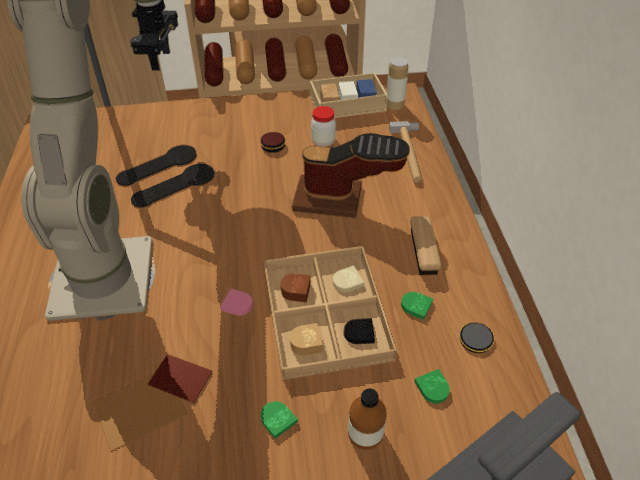

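The candidates in the scene view are brown heel (292,228), pale heel (232,222), black cap (222,264) and cream cap (285,272). The green pieces at (182,194), (143,300) and (229,322), the pink one at (298,190) and the shoe-polish parts are decoys. I choose brown (292,228) and black (222,264), both in the bin. The boot seat is at (430,245), with the toe pointing down-left at (395,305). Next I fit the poses.

```bash
cat > h.py <<'E'
from rig import env
import cv2,numpy as np
from scipy.optimize import minimize
F=np.diag([1.,-1,-1])
def proj(i,P):
    T=np.linalg.inv(i['pose']);C=(np.asarray(P,float)@T[:3,:3].T+T[:3,3])@F
    return cv2.projectPoints(C.reshape(-1,1,3),np.zeros(3),np.zeros(3),i['mtx'],np.array(i['dist']))[0].reshape(-1,2)
def onplane(i,px,z):
    u=cv2.undistortPoints(np.array([[px]],float),i['mtx'],np.array(i['dist']))[0,0]
    d=i['pose'][:3,:3]@F@np.array([u[0],u[1],1]);o=i['pose'][:3,3]
    return o+d*(z-o[2])/d[2]
a=np.linspace(np.pi/2,1.5*np.pi,25)
D=np.vstack([np.c_[-.004+.028*np.cos(a),.028*np.sin(a)],[[.032,-.028],[.032,.028]]])
def prism(p,z,h):
    c,s=np.cos(p[2]),np.sin(p[2]);xy=D@np.array([[c,s],[-s,c]])+p[:2]
    return np.vstack([np.c_[xy,np.full(len(xy),z)],np.c_[xy,np.full(len(xy),z+h)]])
S=8
def hull(i,P): return cv2.convexHull(proj(i,P).astype(np.float32)).reshape(-1,2)
def fit(views,p0,z,h):
    # views: (info, mask); IoU of the supersampled hull with the mask
    V=[]
    for i,m in views:
        ys,xs=np.nonzero(m);x0,y0=xs.min()-12,ys.min()-12
        V.append((i,cv2.resize(m[y0:ys.max()+13,x0:xs.max()+13].astype(np.uint8),None,fx=S,fy=S,interpolation=cv2.INTER_LINEAR),x0,y0))
    def cost(p):
        t=0
        for i,m,x0,y0 in V:
            q=((hull(i,prism(p,z,h))-[x0,y0]+.5)*S*16).astype(np.int32)
            r=np.zeros_like(m);cv2.fillPoly(r,[q],1,shift=4)
            t+=1-(r&m).sum()/max(1,(r|m).sum())
        return t/len(V)
    b=None
    for dy in(-.5,-.2,.2,.5):
        s=np.array([p0+np.array(d) for d in((0,0,dy),(.008,0,dy),(0,.008,dy),(0,0,dy+.25))])
        r=minimize(cost,s[0],method='Nelder-Mead',options=dict(initial_simplex=s,xatol=1e-5,fatol=1e-5,maxiter=300))
        if b is None or r.fun<b.fun:b=r
    return b.x,b.fun
E
cat > m.py <<'E'
from h import *
I={c:env.camera_info(c) for c in("scene","side")}
for c in I: env.capture(c)
near={'brown_heel':{'scene':(292,228),'side':(295,287)},'black_cap':{'scene':(222,264),'side':(360,332)},'pale_heel':{'scene':(232,222),'side':(305,338)},'cream_cap':{'scene':(285,272),'side':(347,279)}}
for n,h in(('brown_heel',.03),('black_cap',.014)):
    v=[]
    for c in I:
        for d in env.silhouettes(c,n):
            if np.hypot(*(np.array(d['box'][:2])-near[n][c]))<15: v.append((I[c],d['mask']));print(n,c,d['confidence'],d['box']);break
    g=onplane(I['scene'],near[n]['scene'],.005+h)
    p0=np.array([g[0],g[1],0])
    for w in ([v[0]],[v[-1]],v): x,f=fit(w,p0,.005,h);print(np.round(x[:2]*1000,1),round(np.degrees(x[2]),1),round(f,3))
for n in('seat','seat_back','seat_front'):
    for c in I: print(n,c,[np.round(onplane(I[c],d['location'],.15)*1000)[:2] for d in env.mark_of(c,n) if d['confidence']>.5])
for n in('bin','boot','dye','jar','brush','tin'):
    for c in I: print(n,c,[np.round(onplane(I[c],d['location'],0)*1000)[:2] for d in env.mark_of(c,n) if d['confidence']>.5])
E
python3 m.py
```

```text
brown_heel scene 0.72 [289.9, 229.2, 27.5, 29.0]
brown_heel side 0.6 [294.7, 288.1, 32.6, 27.1]
[ 458.6 -107.1] -5.8 0.136
[ 455.8 -103.9] -16.3 0.044
[ 456.8 -104.6] -12.2 0.105
black_cap scene 0.75 [223.0, 265.4, 26.0, 21.3]
black_cap side 0.74 [359.4, 330.0, 31.1, 25.4]
[ 582.5 -239.9] -5.5 0.045
[ 582.8 -237.9] -6.5 0.09
[ 582.4 -239.1] -6.2 0.077
seat scene [array([542., 222.])]
seat side [array([539., 209.])]
seat_back scene [array([519., 214.])]
seat_back side [array([522., 214.])]
seat_front scene [array([578., 203.])]
seat_front side [array([578., 197.])]
bin scene [array([ 521., -183.])]
bin side [array([ 521., -168.])]
boot scene [array([545., 208.])]
boot side [array([548., 218.])]
dye scene [array([ 559., -480.])]
dye side [array([ 560., -468.]), array([531., 416.])]
jar scene [array([600., 460.])]
jar side [array([592., 452.])]
brush scene [array([792., -26.])]
brush side [array([781., -12.])]
tin scene [array([446., 461.])]
tin side [array([452., 473.])]
```

```bash
cat > w.py <<'E'
from h import *
from scipy.spatial.transform import Rotation as Ro
def tool():
    s=env.get_state();return np.array(s['tcp_pos']),Ro.from_rotvec(s['tool_rot']).as_matrix(),s
def goto(xyz,yaw):   # yaw: wanted direction of the closing line's perpendicular (heel +x), mod pi
    p,R,s=tool();d=R.T@(np.array(xyz)-p)
    cur=np.arctan2(-R[1,0],-R[0,0]);e=(yaw-cur+np.pi/2)%np.pi-np.pi/2
    print('t',round(s['t'],2),'tcp',np.round(p,4),'yaw',round(np.degrees(cur),2),'tilt',np.round(R[:,2],3),'shift mm',np.round(d*1000,1),'spin',round(-e,4),'F',np.round(s['force'],1),'w',round(s['grip_width'],4))
E
python3 - <<'E'
from w import *
p,R,s=tool();i=env.camera_info('wrist')
print(np.round(R.T@(i['pose'][:3,3]-p),4),np.round(R.T@i['pose'][:3,:3],3).tolist(),np.round(i['mtx'],0).tolist(),i['dist'])
goto([.57,.205,.36],np.radians(-14))
E
```

```text
[ 0.0706  0.0018 -0.1626] [[-0.0, 0.965, 0.262], [1.0, 0.0, 0.0], [0.0, 0.262, -0.965]] [[421.0, 0.0, 325.0], [0.0, 421.0, 244.0], [0.0, 0.0, 1.0]] [0.01380558 0.         0.         0.         0.        ]
t 2.6 tcp [0.1454 0.6079 0.2226] yaw -13.46 tilt [-0.  0. -1.] shift mm [-506.7 -293.  -137.4] spin 0.0095 F [-1.1  0.5 -0.4] w 0.0874
```

Emit:
apply_moves([
  [0.087,[-0.04,-0.02,-0.08],0],
  [0.087,[-0.507,-0.293,-0.1],0],
  [0.087,[-0.507,-0.293,-0.1],0],
  [0.087,[-0.507,-0.293,-0.1],0],
  [0.087,[-0.507,-0.293,-0.1],0],
  [0.087,[-0.507,-0.293,-0.1],0],
  [0.087,[-0.507,-0.293,-0.1],0],
  [0.087,[-0.507,-0.293,-0.1],0],
  [0.087,[-0.507,-0.293,-0.1],0],
  [0.087,[-0.507,-0.293,-0.1],0],
])

```text
t: 3.6
tcp_pos: [0.4893, 0.2816, 0.3117]
tool_rot: [0.368, 3.12, 0.001]
force: [0.3, 0.8, 0.3]
grip_width: 0.0867
finger_force: 0.0
```

Emit:
apply_moves([
  [0.087,[-0.03,-0.02,0],0],
  [0.087,[-0.03,-0.02,0],0],
])

```text
t: 3.8
tcp_pos: [0.5162, 0.2512, 0.3114]
tool_rot: [0.381, 3.116, -0.002]
force: [-1.2, -0.9, -0.5]
grip_width: 0.0872
finger_force: 0.0
```

```bash
python3 - <<'E'
from w import *
goto([.57,.205,.323],np.radians(-14))
E
```

```text
t 3.8 tcp [0.5162 0.2512 0.3114] yaw -13.95 tilt [ 0.002 -0.002 -1.   ] shift mm [-63.4 -31.9 -11.5] spin 0.0009 F [-1.2 -0.9 -0.5] w 0.0872
```

Emit:
apply_moves([
  [0.087,[-0.04,-0.032,0],0],
  [0.087,[-0.04,-0.032,0],0],
  [0.087,[-0.04,-0.032,0],0],
  [0.087,[-0.04,-0.032,0],0],
])

```text
t: 4.2
tcp_pos: [0.5434, 0.2178, 0.3111]
tool_rot: [-0.365, -3.12, -0.001]
force: [0.6, 0.1, 0.1]
grip_width: 0.087
finger_force: 0.0
```

```bash
python3 - <<'E'
from w import *
i=env.camera_info('wrist');im=env.capture('wrist');cv2.imwrite('pics/w1.png',im)
for k in range(2):
  for n in('seat','seat_back','seat_front'):
    for d in env.mark_of('wrist',n):
        if d['confidence']>.3:print(n,round(d['confidence'],2),np.round(d['location'],1),np.round(onplane(i,d['location'],.15)*1000,1)[:2])
goto([.46,-.105,.3],np.radians(-12))
E
```

```text
seat 0.79 [326.1 226.5] [546.6 219.4]
seat_back 0.57 [325.2 187.7] [516.7 225.8]
seat_back 0.47 [529.8  48.5] [455.1 388.4]
seat_front 0.77 [318.8 263.2] [574.7 206.7]
seat 0.79 [326.1 226.5] [546.6 219.4]
seat_back 0.57 [325.2 187.7] [516.7 225.8]
seat_back 0.47 [529.8  48.5] [455.1 388.4]
seat_front 0.77 [318.8 263.2] [574.7 206.7]
t 4.55 tcp [0.5439 0.2169 0.3112] yaw -13.41 tilt [ 0.  0. -1.] shift mm [   7.  -332.5   11.1] spin -0.0246 F [ 0.5 -0.6 -0.2] w 0.087
```

View pics/w1.png

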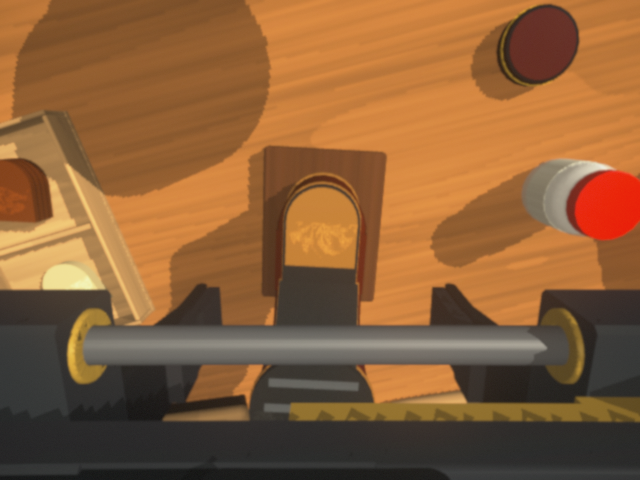

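The wrist view shows the bare tan seat clearly: its sides are at columns 285 and 359 near row 230, the rounded back at row 185 and the front line at row 268. I measure this outline on the z = 0.150 plane in all views.

```bash
python3 - <<'E'
from w import *
cams=[('wrist',cv2.imread('pics/w1.png'),(322,210)),('scene',cv2.imread('pics/scene0.png'),(428,247)),('side',cv2.imread('pics/side0.png'),(317,154))]
for c,im,seed in cams:
    i=env.camera_info(c)
    # orthophoto of plane z=.15, 0.25 mm/px
    g=np.arange(-60,61,.25)/1000
    X,Y=np.meshgrid(.546+g,.214-g);P=np.c_[X.ravel(),Y.ravel(),np.full(X.size,.15)]
    q=proj(i,P).astype(np.float32).reshape(X.shape+(2,))
    o=cv2.remap(im,q[...,0],q[...,1],cv2.INTER_CUBIC);cv2.imwrite(f'pics/o_{c}.png',o)
    hsv=cv2.cvtColor(o,cv2.COLOR_BGR2HSV);s=onplane(i,seed,.15);print(c,np.round(s,3),hsv[int((.214+.06-s[1])*4000),int((s[0]-.546+.06)*4000)])
cv2.imwrite('pics/o.png',np.hstack([cv2.resize(cv2.imread(f'pics/o_{c}.png'),(266,266)) for c in('wrist','scene','side')]))
E
```

```text
wrist [0.534 0.218 0.15 ] [ 15 180 201]
scene [0.547 0.212 0.15 ] [ 13 149 188]
side [0.548 0.206 0.15 ] [ 15 143 173]
```

View pics/o.png

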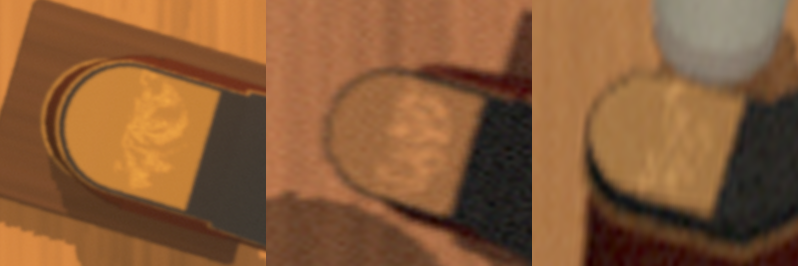

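The orthophotos show a tan D about 65 x 56 mm, which is the heel footprint itself, in all three views. I fit a D outline to it.

```bash
python3 - <<'E'
from w import *
def dpoly(p,sc):
    c,s=np.cos(p[2]),np.sin(p[2]);xy=(D*[sc[0],sc[1]])@np.array([[c,s],[-s,c]])+p[:2]
    return np.c_[(xy[:,0]-.546+.06)*4000,(.214+.06-xy[:,1])*4000]
for c in('wrist','scene','side'):
    o=cv2.imread(f'pics/o_{c}.png')
    lab=cv2.cvtColor(o,cv2.COLOR_BGR2LAB).astype(float);G=cv2.GaussianBlur(lab,(0,0),2)
    # region contrast: maximise mean brightness step across the outline (3 mm in vs 3 mm out -> 1.2 mm)
    L=G[...,0]
    def samp(q): return cv2.remap(L.astype(np.float32),q[:,0].astype(np.float32)[None],q[:,1].astype(np.float32)[None],cv2.INTER_LINEAR)[0]
    def dens(q):
        q=np.vstack([q,q[:1]]);l=np.r_[0,np.cumsum(np.hypot(*np.diff(q,axis=0).T))];t=np.linspace(0,l[-1],200)
        return np.c_[np.interp(t,l,q[:,0]),np.interp(t,l,q[:,1])]
    def cost(p):
        k=p[3:]
        a=samp(dens(dpoly(p,k*.96)));b=samp(dens(dpoly(p,k*1.03)))
        return -np.clip(a-b,-20,30).mean()
    best=None
    for x0 in(.541,.546,.551):
      for y0 in(.208,.214,.220):
        for k in (1.,1.04):
          x=np.array([x0,y0,-.25,k,k]);s=np.vstack([x,x+np.diag([.004,.004,.1,.04,.04])])
          r=minimize(cost,x,method='Nelder-Mead',options=dict(initial_simplex=s,maxiter=600))
          if best is None or r.fun<best.fun:best=r
    print(c,np.round(best.x[:2]*1000,1),round(np.degrees(best.x[2]),1),np.round(best.x[3:]*[64,56],1),round(best.fun,1))
E
```

```text
wrist [546.6 214.7] -16.4 [63.6 54.5] -30.0
scene [548.1 211.3] -16.3 [64.5 55.6] -24.7
side [544.7 209.4] -15.9 [65.  56.2] -23.3
```

Emit:
apply_moves([
  [0.087,[0.007,-0.333,0.03],0],
  [0.087,[0.007,-0.333,0.03],0],
  [0.087,[0.007,-0.333,0.03],0],
  [0.087,[0.007,-0.333,0.03],0],
  [0.087,[0.007,-0.333,0.03],0],
  [0.087,[0.007,-0.333,0.03],0],
  [0.087,[0.007,-0.333,0.03],0],
  [0.087,[0.007,-0.333,0.03],0],
  [0.087,[0.007,-0.333,0.03],0],
  [0.087,[0.007,-0.333,0.03],0],
])

```text
t: 5.55
tcp_pos: [0.4603, -0.1046, 0.2812]
tool_rot: [0.365, 3.12, 0.0]
force: [0.4, 0.9, 0.2]
grip_width: 0.087
finger_force: 0.0
```

```bash
python3 - <<'E'
from w import *
i=env.camera_info('wrist');im=env.capture('wrist');cv2.imwrite('pics/w2.png',im)
e=proj(i,[[.457,-.105,.035]])[0];print(e)
for n in('brown_heel',):
    for d in env.silhouettes('wrist',n):
        print(d['confidence'],d['box'])
        if d['confidence']>.5:
            x,f=fit([(i,d['mask'])],np.array([.457,-.105,-.2]),.005,.03);print(np.round(x[:2]*1000,1),np.degrees(x[2]),f)
            cv2.polylines(im,[hull(i,prism(x,.005,.03)).astype(int)],True,(0,255,0),1)
goto([.457,-.105,.1],np.radians(-14))
cv2.imwrite('pics/w2b.png',im)
E
```

```text
[322.41407711 201.37542974]
0.69 [325.4, 201.4, 65.8, 72.0]
[ 458.3 -102. ] -16.511333100677817 0.026894557685476217
t 5.65 tcp [ 0.4603 -0.1046  0.2811] yaw -13.32 tilt [-0. -0. -1.] shift mm [  3.   -1.2 181.1] spin 0.0118 F [ 0.6 -0.   0.2] w 0.0868
```

View pics/w2b.png

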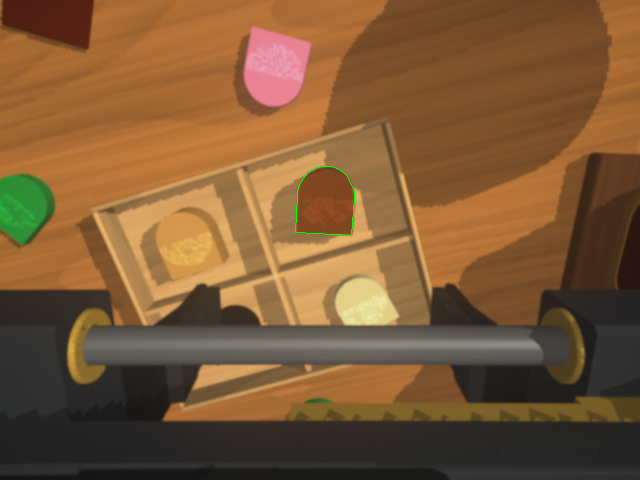

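Brown heel confirmed at wrist pixel (325,200): dark brown D, rounded end up towards the robot. The pale heel is at (185,240), the cream cap at (365,300) and the pink decoy at (277,65). I open to 72 mm to stay clear of the cross wall and descend.

Emit:
apply_moves([
  [0.072,[-0.003,0.001,0.05],0.047],
  [0.072,[-0.003,0.001,0.1],0.047],
  [0.072,[-0.003,0.001,0.15],0.047],
  [0.072,[-0.003,0.001,0.2],0.047],
  [0.072,[-0.003,0.001,0.23],0.047],
  [0.072,[-0.003,0.001,0.25],0.047],
  [0.072,[-0.003,0.001,0.262],0.047],
  [0.072,[-0.003,0.001,0.27],0.047],
  [0.072,[-0.003,0.001,0.27],0.047],
  [0.05,[-0.003,0.001,0.27],0.047],
])

```text
t: 6.65
tcp_pos: [0.4637, -0.1055, 0.0119]
tool_rot: [0.441, 3.109, 0.001]
force: [0.6, -0.2, -0.6]
grip_width: 0.0691
finger_force: 0.0
```

Emit:
apply_moves([
  [0.05,[0,0,0],0],
  [0.05,[0,0,0],0],
  [0.05,[0,0,0],0],
  [0.05,[0,0,0],0],
  [0.05,[0,0,0],0],
])

```text
t: 7.15
tcp_pos: [0.4636, -0.1055, 0.0118]
tool_rot: [0.441, 3.109, 0.001]
force: [-0.9, -0.5, 6.2]
grip_width: 0.0557
finger_force: 30.0
```

Emit:
apply_moves([
  [0.05,[0,0,-0.05],0],
  [0.05,[0,0,-0.1],0],
  [0.05,[0,0.01,-0.15],0],
  [0.05,[0.002,0.05,-0.19],0],
  [0.05,[0.003,0.1,-0.21],0],
  [0.05,[0.003,0.15,-0.22],0],
  [0.05,[0.003,0.2,-0.22],0],
  [0.05,[0.003,0.25,-0.22],0],
  [0.05,[0.003,0.29,-0.22],0],
  [0.05,[0.003,0.318,-0.21],0],
])

```text
t: 8.15
tcp_pos: [0.5489, 0.2056, 0.2217]
tool_rot: [0.435, 3.11, 0.003]
force: [-0.3, -0.2, -1.8]
grip_width: 0.0558
finger_force: 30.0
```

Emit:
apply_moves([
  [0.05,[0,0.01,0.01],0],
  [0.05,[0,0.01,0.03],0],
  [0.05,[0,0.01,0.043],0],
  [0.05,[0,0.01,0.048],0],
  [0.05,[0,0.01,0.048],0],
  [0.05,[0,0.01,0.048],0],
])

```text
t: 8.75
tcp_pos: [0.5517, 0.2099, 0.174]
tool_rot: [0.442, 3.11, 0.001]
force: [-0.0, -1.3, -0.2]
grip_width: 0.0558
finger_force: 30.0
```

```bash
cat > held.py <<'E'
from w import *
import sys
name,h,zoff,off,zs=sys.argv[1],float(sys.argv[2]),float(sys.argv[3]),float(sys.argv[4]),float(sys.argv[5])
p,R,s=tool();z=p[2]-zoff;yaw=np.arctan2(-R[1,0],-R[0,0])
p0=np.array([p[0]-off*np.cos(yaw),p[1]-off*np.sin(yaw),yaw]);print('expect',np.round(p0[:2]*1000,1),np.degrees(yaw),'z',z)
out=[]
for c in('scene','side'):
    i=env.camera_info(c);im=env.capture(c);cv2.imwrite(f'pics/held_{name}_{c}.png',im);e=proj(i,[[p0[0],p0[1],z+h/2]])[0]
    for d in env.silhouettes(c,name):
        if np.hypot(*(np.array(d['box'][:2])-e))<25:
            x,f=fit([(i,d['mask'])],p0,z,h);print(c,d['confidence'],d['box'],np.round(x[:2]*1000,1),round(np.degrees(x[2]),1),round(f,3));break
    q=hull(i,prism(p0,z,h)).astype(int)
    x0,y0=int(e[0])-50,int(e[1])-50
    k=im.copy();cv2.polylines(k,[q],True,(0,255,0),1)
    out.append(np.vstack([cv2.resize(a[y0:y0+100,x0:x0+100],(300,300),interpolation=cv2.INTER_CUBIC) for a in(im,k)]))
cv2.imwrite(f'pics/held_{name}.png',np.hstack(out))
goto([p[0],p[1],zs+zoff],yaw)
E
python3 held.py brown_heel .03 .0068 .006 .15
```

```text
expect [546.  211.6] -16.190649988825914 z 0.16715824254047965
scene 0.57 [425.8, 237.6, 34.2, 34.2] [547.9 207.4] -13.8 0.161
side 0.47 [314.5, 151.2, 28.3, 11.0] [541.5 206.7] -7.3 0.766
t 8.95 tcp [0.5517 0.2104 0.1739] yaw -16.16 tilt [ 0.001  0.001 -1.   ] shift mm [-0.1 -0.4 17.1] spin 0.0006 F [ 0.9  0.  -1.5] w 0.0556
```

View pics/held_brown_heel.png

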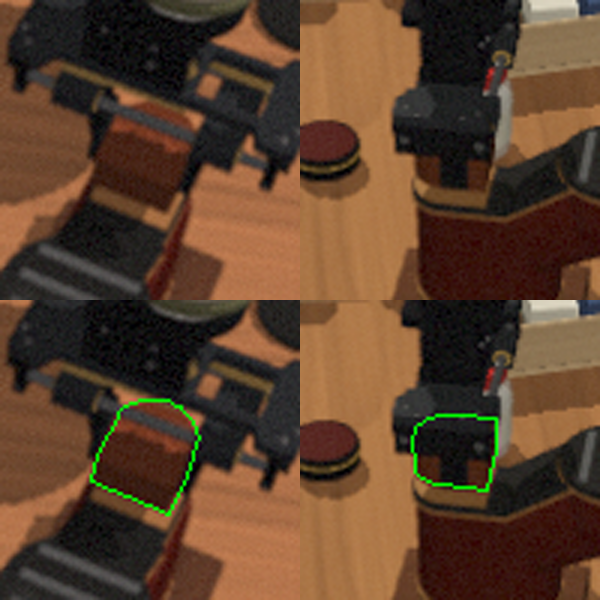

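The scene crop shows the heel hanging just above the seat and lined up to within about 2 mm. The predicted outline matches in both views. I lower it onto the seat.

Emit:
apply_moves([
  [0.05,[0,0,0.008],0],
  [0.05,[0,0,0.013],0],
  [0.05,[0,0,0.016],0],
  [0.05,[0,0,0.0175],0],
  [0.05,[0,0,0.0175],0],
])

```text
t: 9.45
tcp_pos: [0.5511, 0.2103, 0.1568]
tool_rot: [-0.441, -3.11, -0.001]
force: [-5.8, -1.6, 12.4]
grip_width: 0.0556
finger_force: 30.0
```

Emit:
apply_moves([
  [0.07,[0,0,-0.001],0],
  [0.07,[0,0,-0.001],0],
  [0.07,[0,0,-0.001],0],
  [0.075,[0,0,-0.02],0],
  [0.075,[0,0,-0.06],0],
  [0.075,[0,0,-0.11],0],
  [0.075,[0,0,-0.155],0],
  [0.075,[0,0,-0.155],0],
  [0.075,[0,0,-0.155],0],
])

```text
t: 10.35
tcp_pos: [0.5518, 0.2105, 0.3113]
tool_rot: [0.441, 3.109, 0.002]
force: [-0.5, 0.5, -1.1]
grip_width: 0.0747
finger_force: 0.0
```

```bash
cat > v.py <<'E'
from w import *
import sys
tag,zt=sys.argv[1],float(sys.argv[2]);o=[]
for c in('wrist','scene','side'):
    i=env.camera_info(c);im=env.capture(c);cv2.imwrite(f'pics/{tag}_{c}.png',im)
    if c=='wrist':
        e=proj(i,[[.546,.213,.165]])[0];x0,y0=int(e[0])-80,int(e[1])-80;n=160
    else:
        e=proj(i,[[.546,.213,.165]])[0];x0,y0=int(e[0])-35,int(e[1])-35;n=70
    o.append(cv2.resize(im[y0:y0+n,x0:x0+n],(266,266),interpolation=cv2.INTER_CUBIC))
    for nm,h,z in(('brown_heel',.03,.15),('black_cap',.014,.18)):
        if nm=='black_cap' and zt<.19: continue
        for d in env.silhouettes(c,nm):
            if np.hypot(*(np.array(d['box'][:2])-e))<25:
                x,f=fit([(i,d['mask'])],np.array([.546,.213,-.28]),z,h);print(c,nm,round(d['confidence'],2),np.round(d['box']),np.round(x[:2]*1000,1),round(np.degrees(x[2]),1),round(f,3));break
cv2.imwrite(f'pics/{tag}.png',np.hstack(o))
p,R,s=tool();goto(p,np.radians(-16.2))
E
python3 v.py p1 .18
```

```text
wrist brown_heel 0.91 [324. 221.  85.  96.] [545.9 213.5] -15.9 0.019
scene brown_heel 0.62 [427. 244.  37.  35.] [545.5 209.8] -15.8 0.028
side brown_heel 0.6 [316. 151.  30.  20.] [542.  208.4] -17.5 0.085
t 10.65 tcp [0.551  0.2102 0.3095] yaw -16.14 tilt [-0.002 -0.001 -1.   ] shift mm [0. 0. 0.] spin 0.001 F [-0.1  0.7 -0.4] w 0.0753
```

View pics/p1.png

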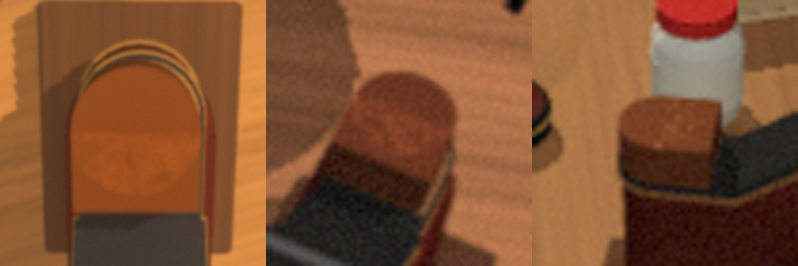

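The heel is down, level and the right way round. Against the seat fits, each camera has it 1 to 2 mm back and about 1.5 mm towards the -y side. I regrasp and shift it by that much.

Emit:
apply_moves([
  [0.07,[0,0,0.05],0],
  [0.07,[0,0,0.1],0],
  [0.07,[0,0,0.135],0],
  [0.07,[0,0,0.148],0],
  [0.07,[0,0,0.153],0],
  [0.05,[0,0,0.153],0],
  [0.05,[0,0,0.153],0],
  [0.05,[0,0,0.153],0],
  [0.05,[0,0,0.153],0],
  [0.05,[0,0,0.148],0],
])

```text
t: 11.65
tcp_pos: [0.5514, 0.2104, 0.1631]
tool_rot: [0.441, 3.11, 0.001]
force: [-1.1, 0.4, -1.2]
grip_width: 0.0559
finger_force: 30.0
```

Emit:
apply_moves([
  [0.05,[-0.0012,0.0015,0],0],
  [0.05,[-0.0012,0.0015,0],0],
  [0.05,[-0.0012,0.0015,0.003],0],
  [0.05,[-0.0012,0.0015,0.0055],0],
  [0.05,[-0.0012,0.0015,0.0055],0],
  [0.07,[-0.0012,0.0015,0.0045],0],
  [0.07,[-0.0012,0.0015,0.0045],0],
  [0.07,[-0.0012,0.0015,0.0045],0],
])

```text
t: 12.45
tcp_pos: [0.5528, 0.2114, 0.1577]
tool_rot: [-0.441, -3.11, 0.0]
force: [0.1, 0.4, 0.2]
grip_width: 0.0681
finger_force: 0.0
```

Emit:
apply_moves([
  [0.075,[0,0,-0.02],0],
  [0.075,[0,0,-0.06],0],
  [0.075,[0,0,-0.11],0],
  [0.075,[0,0,-0.153],0],
  [0.075,[0,0,-0.153],0],
  [0.075,[0,0,-0.153],0],
])

```text
t: 13.05
tcp_pos: [0.5533, 0.2115, 0.3116]
tool_rot: [0.441, 3.109, 0.001]
force: [-0.6, -0.5, -1.0]
grip_width: 0.0747
finger_force: 0.0
```

```bash
python3 v.py p2 .18; python3 -c "
from w import *
goto([.583,-.239,.27],np.radians(-6.2))"
```

```text
scene brown_heel 0.56 [426. 245.  36.  40.] [547.  211.3] -17.0 0.032
side brown_heel 0.85 [316. 152.  27.  22.] [543.7 210.2] -15.7 0.05
t 13.35 tcp [0.5526 0.2113 0.31  ] yaw -16.14 tilt [-0.002 -0.001 -1.   ] shift mm [0. 0. 0.] spin 0.001 F [0.4 0.8 1. ] w 0.0752
t 13.35 tcp [0.5526 0.2113 0.31  ] yaw -16.14 tilt [-0.002 -0.001 -1.   ] shift mm [-154.5 -424.1   40.4] spin -0.1735 F [0.4 0.8 1. ] w 0.0752
```

Emit:
apply_moves([
  [0.08,[-0.155,-0.424,0.04],-0.174],
  [0.08,[-0.155,-0.424,0.04],-0.174],
  [0.08,[-0.155,-0.424,0.04],-0.174],
  [0.08,[-0.155,-0.424,0.04],-0.174],
  [0.08,[-0.155,-0.424,0.04],-0.174],
  [0.08,[-0.155,-0.424,0.04],-0.174],
  [0.08,[-0.155,-0.424,0.04],-0.174],
  [0.08,[-0.155,-0.424,0.04],-0.174],
  [0.08,[-0.155,-0.424,0.04],-0.174],
  [0.08,[-0.155,-0.424,0.04],-0.174],
])

```text
t: 14.35
tcp_pos: [0.5813, -0.2466, 0.2699]
tool_rot: [-0.183, -3.134, 0.005]
force: [-1.1, 0.2, -0.5]
grip_width: 0.0802
finger_force: 0.0
```

```bash
python3 - <<'E'
from w import *
i=env.camera_info('wrist');im=env.capture('wrist')
e=proj(i,[[.583,-.239,.019]])[0];print(e)
for d in env.silhouettes('wrist','black_cap'):
    print(d['confidence'],d['box'])
    if np.hypot(*(np.array(d['box'][:2])-e))<25:
        x,f=fit([(i,d['mask'])],np.array([.583,-.239,-.1]),.005,.014);print(np.round(x[:2]*1000,1),np.degrees(x[2]),f)
        cv2.polylines(im,[hull(i,prism(x,.005,.014)).astype(int)],True,(0,255,0),1)
        goto([x[0]+.006*np.cos(x[2]),x[1]+.006*np.sin(x[2]),.0075],x[2])
cv2.imwrite('pics/w3.png',im[:330])
E
```

```text
[332.5142304  204.84598017]
0.91 [114.6, 35.0, 84.1, 67.5]
0.74 [333.9, 205.1, 58.4, 68.3]
[ 583.6 -235.7] -4.127366147249615 0.017793210744343813
t 14.45 tcp [ 0.5831 -0.2408  0.2702] yaw -6.37 tilt [-0.002 -0.    -1.   ] shift mm [ -6.3   5.5 262.7] spin -0.0392 F [-0.1  0.3  0.3] w 0.0799
0.74 [396.1, 309.9, 48.8, 35.5]
0.49 [233.7, 316.9, 7.6, 14.0]
```

View pics/w3.png

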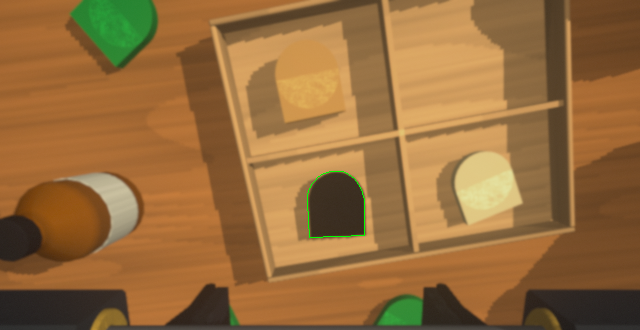

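Black cap at (336,205), black, rounded end towards the robot, alone in its compartment. The green decoys are outside the bin and the finger span of columns 284 to 388 clears the walls. Gripping it now.

Emit:
apply_moves([
  [0.072,[-0.0055,0.004,0.05],-0.03],
  [0.072,[-0.0055,0.004,0.1],-0.03],
  [0.072,[-0.0055,0.004,0.15],-0.03],
  [0.072,[-0.0055,0.004,0.2],-0.03],
  [0.072,[-0.0055,0.004,0.23],-0.03],
  [0.072,[-0.0055,0.004,0.25],-0.03],
  [0.072,[-0.0055,0.004,0.258],-0.03],
  [0.072,[-0.0055,0.004,0.262],-0.03],
  [0.072,[-0.0055,0.004,0.262],-0.03],
  [0.05,[-0.0055,0.004,0.262],-0.03],
])

```text
t: 15.45
tcp_pos: [0.5907, -0.2354, 0.0104]
tool_rot: [0.121, 3.137, -0.0]
force: [-0.2, 0.7, -0.6]
grip_width: 0.0686
finger_force: 0.0
```

Emit:
apply_moves([
  [0.05,[0,0,0],0],
  [0.05,[0,0,0],0],
  [0.05,[0,0,0],0],
  [0.05,[0,0,0],0],
  [0.05,[0,0,0],0],
])

```text
t: 15.95
tcp_pos: [0.5903, -0.2357, 0.0099]
tool_rot: [0.122, 3.138, 0.0]
force: [-1.0, 1.6, 6.6]
grip_width: 0.0555
finger_force: 30.0
```

```bash
python3 -c "
from w import *
goto([.5530,.2114,.21],np.radians(-16.2))"
```

```text
t 15.95 tcp [ 0.5903 -0.2357  0.0099] yaw -4.46 tilt [ 0.001 -0.    -1.   ] shift mm [  71.7  442.9 -200.1] spin 0.2048 F [-1.   1.6  6.6] w 0.0555
```

Emit:
apply_moves([
  [0.05,[0,0,-0.045],0],
  [0.05,[0,0,-0.09],0],
  [0.05,[0,0.005,-0.14],0],
  [0.05,[0.005,0.04,-0.175],0],
  [0.05,[0.012,0.08,-0.2],0.05],
  [0.05,[0.02,0.125,-0.22],0.1],
  [0.05,[0.028,0.172,-0.23],0.15],
  [0.05,[0.036,0.22,-0.23],0.205],
  [0.05,[0.044,0.268,-0.23],0.205],
  [0.05,[0.052,0.316,-0.23],0.205],
])

```text
t: 16.95
tcp_pos: [0.562, 0.0854, 0.2394]
tool_rot: [0.443, 3.11, 0.001]
force: [0.6, 0.4, -0.3]
grip_width: 0.0557
finger_force: 30.0
```

```bash
python3 -c "
from w import *
goto([.5539,.2111,.2],np.radians(-16.2))"
```

```text
t 16.95 tcp [0.562  0.0854 0.2394] yaw -16.21 tilt [ 0.     0.001 -1.   ] shift mm [ 42.8 118.4  39.5] spin -0.0002 F [ 0.6  0.4 -0.3] w 0.0557
```

Emit:
apply_moves([
  [0.05,[0.018,0.048,0],0],
  [0.05,[0.034,0.092,0],0],
  [0.05,[0.043,0.118,0.01],0],
  [0.05,[0.043,0.118,0.03],0],
  [0.05,[0.043,0.118,0.038],0],
  [0.05,[0.043,0.118,0.038],0],
  [0.05,[0.043,0.118,0.038],0],
])

```text
t: 17.65
tcp_pos: [0.5546, 0.2078, 0.2018]
tool_rot: [0.445, 3.109, 0.0]
force: [-0.4, 0.4, -1.3]
grip_width: 0.0555
finger_force: 30.0
```

```bash
python3 held.py black_cap .014 .0049 .0075 .18; python3 -c "
from w import *
goto([.5539,.2111,.185],np.radians(-16.2))"
```

```text
expect [547.4 209.9] -16.30468567353411 z 0.19692435112740153
side 0.55 [314.1, 139.6, 24.7, 9.9] [545. 204.] -7.4 0.675
t 17.85 tcp [0.5546 0.2085 0.202 ] yaw -16.25 tilt [ 0.001  0.001 -1.   ] shift mm [-0.2 -0.7 17.1] spin 0.001 F [1.8 0.2 0.3] w 0.0556
t 17.85 tcp [0.5546 0.2085 0.202 ] yaw -16.25 tilt [ 0.001  0.001 -1.   ] shift mm [ 1.4  2.3 17. ] spin -0.0008 F [1.8 0.2 0.3] w 0.0556
```

View pics/held_black_cap.png

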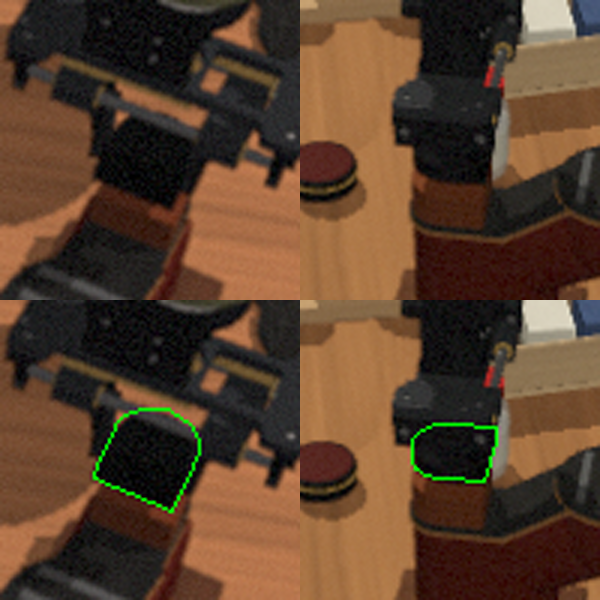

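The cap is held level over the heel and its predicted outline matches. I shift the remaining (1.4, 2.3) mm and lower it.

Emit:
apply_moves([
  [0.05,[0.0014,0.0023,0],0],
  [0.05,[0.0014,0.0023,0.008],0],
  [0.05,[0.0014,0.0023,0.013],0],
  [0.05,[0.0014,0.0023,0.0155],0],
  [0.05,[0.0014,0.0023,0.017],0],
  [0.05,[0.0014,0.0023,0.0172],0],
  [0.05,[0.0014,0.0023,0.0172],0],
])

```text
t: 18.55
tcp_pos: [0.5531, 0.2113, 0.1848]
tool_rot: [-0.443, -3.11, -0.001]
force: [-6.1, -2.4, 10.8]
grip_width: 0.0557
finger_force: 30.0
```

Emit:
apply_moves([
  [0.068,[0,0,-0.001],0],
  [0.068,[0,0,-0.001],0],
  [0.068,[0,0,-0.001],0],
  [0.075,[0,0,-0.02],0],
  [0.075,[0,0,-0.06],0],
  [0.075,[0,0,-0.1],0],
  [0.075,[0,0,-0.126],0],
  [0.075,[0,0,-0.126],0],
  [0.075,[0,0,-0.126],0],
])

```text
t: 19.45
tcp_pos: [0.5536, 0.2115, 0.3097]
tool_rot: [0.443, 3.11, 0.0]
force: [0.5, 0.3, -0.7]
grip_width: 0.0752
finger_force: 0.0
```

```bash
python3 v.py p3 .194; python3 v.py p4 .194 | head -5
```

```text
wrist black_cap 0.86 [325. 225.  85.  98.] [546.8 215. ] -16.1 0.011
scene brown_heel 0.69 [423. 253.  25.  13.] [547.5 205.8] -7.7 0.688
scene black_cap 0.9 [428. 239.  31.  33.] [547.4 211.5] -15.0 0.038
side brown_heel 0.51 [315. 154.  24.  14.] [543.4 201.8] -13.7 0.535
side black_cap 0.59 [317. 140.  25.  19.] [543.8 210.1] -13.8 0.061
t 19.9 tcp [0.5534 0.2114 0.3096] yaw -16.21 tilt [-0. -0. -1.] shift mm [0. 0. 0.] spin -0.0001 F [ 1.  -0.6  0.6] w 0.075
wrist black_cap 0.83 [324. 225.  86.  99.] [547.2 214.9] -16.2 0.011
scene brown_heel 0.71 [425. 253.  24.  13.] [547. 208.] -8.2 0.707
scene black_cap 0.94 [430. 238.  30.  28.] [546.6 211.7] -15.1 0.035
side brown_heel 0.56 [316. 153.  25.  15.] [543.7 203.4] -12.2 0.612
side black_cap 0.95 [316. 141.  25.  19.] [543.  210.1] -15.6 0.053
```

View pics/p3.png

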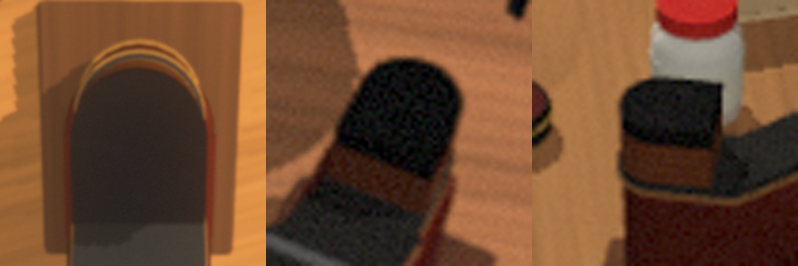

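The cap sits flush on the heel. It agrees with the seat and heel fits to within about 1 mm in every camera, and the arm is clear.

```bash
python3 -c "
from rig import env
print(env.job_done())"
```

```text
the job is handed in; nothing more can be done
None
```

I set the brown heel flat on the boot's seat and laid the black cap on it, both rounded ends at the back and within about 1–2 mm of flush in the camera fits; the job was handed in at about 20 s, with no verdict returned.

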